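# Lock the scan hood's roll-top cover open

### The job

We want to scan the skull cast: roll the half-shut slatted cover of the scan hood up and over by its green handle until it is fully open, with its red eye between the two yellow ears. Then slide the orange-tabbed steel pin along its trough, through both ears and the eye, until the tab rests against the ear, so that the cover stays locked open. Do not knock the mouse, the cork ring or the pink box about, and let go of everything at the end.

Things in the scene. Friction and masses are not known exactly. Their poses are not given: they have to be found in the camera images.
- hood: Fixed white scan hood, 310 (x) x 300 (y) x 210 mm, half-round roll-top. Origin: centre of its underside, on the bench; x points from front (handle side) to back, y left along the cover's axis, z up. On top at the left stands a yellow yoke, open to the front: two upright ears, each 7 mm thick, 30 mm long, 32 mm tall, filling hood y 61.5 to 68.5 and 81.5 to 88.5 mm, with 14.5 mm holes along y.
- hood_axis (a point): The cover's turning axis (horizontal, along the hood's y), at its middle: hood x = 0, y = 0, 60 mm above the bench. Axes as the hood's. No solid part lies there.
- cover (a joint): Angle of the slatted roll-top cover, rad: 0 = shut (handle level with the axis, at the front), 1.571 = fully open, at its stop (handle straight above the axis). Slats of 144 mm outer radius, 272 mm wide, turn about the axis along curved tracks. It is stiff and stays where it is left; moving it takes 2 to 5 N at the handle. It starts between 0.3 and 0.7.
- handle (a point): Middle of the cover's green handle bar: round, 10 mm thick, 94 mm long along the hood's y with a post at each end, 185 mm from the axis, 33 mm clear of the rail behind it. At angle a it is at hood x = -185 cos a, y = -15, z = 60 + 185 sin a mm. Its x axis points to the turning axis, so it turns with the cover. Pinched from above, the bar can turn between the fingers.
- eye (a point): Centre of the 15.5 mm hole in the red lug on the cover's front rail, 168 mm from the axis, at hood y = 75 mm. The lug is 8 mm thick along y, 26 mm radially, 28 mm along its path. With the cover fully open it lies between the ears at hood x = 0, z = 228 mm, its hole in line with theirs.
- ear_face (a point): Mouth of the hole in the outer (left) ear's outer face: hood x = 0, y = 88.5, z = 228 mm; axes as the hood's. The pin enters here moving along -y. An aluminium trough runs from this face along +y to hood y = 168 mm: floor 6 mm below this point, 18 mm wide inside, walls up to 1 mm above this point, open at the top and outer end.
- pin_tip (a point): Tip of the loose steel pin, about 60 g, polished, slides easily: shaft 12 mm thick, 42 mm long from tab to tip, the last 10 mm tapered to 6 mm. It lies in the trough, tip towards the ears and 3 to 18 mm short of the outer ear; its +y axis points from tip to tab. Home, the tip is 42 mm beyond the outer ear's outer face, 15 mm out past the inner ear.
- pin_tab (a point): Centre of the pin's orange upright tab: 16 mm wide across the pin, 6 mm thick along it, 28 mm tall (6 mm below to 22 mm above the pin's axis). It is 45 mm along +y from the tip and 8 mm above the axis. The trough keeps it upright; 21 mm stand above the trough walls, so it can be pushed from outside. Home, its inner face touches the outer ear.
- mouse: Grey computer mouse, 100 x 60 x 30 mm, loose bystander. Origin: centre of its underside.
- cork_ring: Loose cork ring, 120 mm across, 30 mm high, bystander. Origin: centre of its underside.
- card_box: Loose pink box, 140 x 90 x 40 mm, bystander. Origin: centre of its underside.

How it is judged:
On the way, in this order (a step that is already met when the one before it is completed fails the run):
1. the cover is rolled up until it is fully open (over 1.5 rad) (value of joint cover above 1.5 rad), for 0.2 s.
2. the pin is pushed through both ears and the eye, home (y of pin_tip in the frame of hood between 0.04 and 0.05 m and x of pin_tip in the frame of hood between -0.005 and 0.005 m and z of pin_tip in the frame of hood between 0.223 and 0.233 m and angle between the y axis of pin_tip and the y axis of hood, either way round below 0.12 rad), for 0.2 s.
At the end, for the whole second after the job is handed in: The cover is open (over 1.5 rad) and the pin is through outer ear, eye and inner ear: its tip within 5 mm of the holes' line and within 3.5 mm of its home depth (tab against the ear), its axis within 0.12 rad of the holes' line, at rest and released (all of step 2 and value of joint cover above 1.5 rad and linear speed of pin below 0.02 m/s); the robot touches nothing.
It fails at once if the mouse is shoved or knocked (more than 30 mm) (distance of mouse from where it was at the start of the episode above 0.03 m).
It fails at once if the cork ring is shoved or knocked (more than 30 mm) (distance of cork_ring from where it was at the start of the episode above 0.03 m).
It fails at once if the pink box is shoved or knocked (more than 30 mm) (distance of card_box from where it was at the start of the episode above 0.03 m).
It also fails if it takes over 51 s, if anything falls off the work surface, if the arm or the gripper's body presses on something with over 40 N, if the wrist force passes 120 N, or if a joint passes its speed limit or range.

### The arm

A 7-joint arm with a two-finger parallel gripper is mounted at the origin on the work surface. World frame = base frame: x ahead of the robot, y to its left, z up, the work surface at z = 0. Lengths are in m, angles in rad, forces in N, time in s.
With the tool pointing down it reaches from about 0.425 to 0.975 m from the base axis. Payload 16.7 kg.
Tool frame: the origin (TCP) lies where the fingers leave the gripper's body, on its centre line; the fingertips stand 73 mm ahead of it and the grasp point (between the pads) lies 54 mm ahead of it (manip.hold_point_z is the distance from the TCP to the grasp point, in m); x points along the fingers, y is the direction in which the jaws open and shut, and the axes are right-handed (so a half turn about x gives the same grasp; the last joint's range is limited). The gripper opens to 85 mm and grips with 20 to 120 N. Pads are 22 mm wide; open, the fingers measure 114 mm over their backs; the gripper's body (76 mm by 85 mm) begins 54 mm behind the grasp point. The pads swing forward as they close: fully open they stand 13 mm farther back than shut.
Start: joints at [-1.47, 0.426, 0.074, 1.606, -0.034, 1.111, -0.067], TCP at [0.168, 0.654, 0.304] pointing down, gripper open.
Joint ranges: [-2.85, 2.85], [-0.5, 2.14], [-1.23, 1.37], [0.21, 2.46], [-1.02, 4.16], [0.16, 2.05], [-2.73, 2.73]. Speed limits (rad/s): [1.89, 1.89, 2.39, 2.39, 3.01, 3.01, 3.01].

### API

Orientations are given as a unit quaternion [w, x, y, z].
In Python, from cell import manip gives the robot as it stands.
- The arm moves only by the tool step_arm, never from a script. Its argument "plan" is a list of rows, each a list of 7 numbers: the shift along the tool's x, y, z in units of 50 mm (1.0 is 50 mm), then the turn, a rotation vector about the tool's x, y, z in units of 8 degrees (1.0 is 8 degrees), then the gripper's target within -1 to 1 (fully open at 1, half-way at 0, shut at -1). A call has 1 to 10 rows; each row is the pose to reach, as a shift and turn from the pose commanded when the call began, along the tool's axes at that moment; what a row does not reach only later rows make up. A row lasts 1/8 s, in which the tool goes at most 62.5 mm and 10.7 degrees, less where a joint would pass 70% of its speed; a pose out of reach is approached as far as the arm can. A call with a gripper value outside its range is refused whole. The fingers move at their own pace and stop on an object; the grip force is fixed at half the most. Time passes only in rows, so rows that repeat a pose let the fingers close. It gives the time, the measured TCP pose, the force and the opening at its end, in the units of the state.
- manip.sense(): the state, without advancing time (a new reading comes with each control period).
- manip.camera(name): name is "side" or "top"; returns a dict with "img" (420x560x3 uint8, red, green, blue), "intrinsics" (3x3 intrinsics, pixels), "distortion" ([k1, k2, p1, p2, k3] as OpenCV has them; the pictures are not rectified), "extrinsics" (4x4, takes a point from world to camera coordinates). Camera axes: x right, y up, looking along -z (the intrinsics and any distortion apply to the point x, -y, -z); pixel columns grow to the right and rows downward; lengths in m; the calibration is good to about 2 mm. A picture is of the moment at which its call begins. There is no depth.
- manip.hand_in(): hands the job in, once; it reports no verdict.
The state is a dict: "time": time; "joints": joint angles; "qd": joint speeds; "effort": joint torques, N m; "tool_pos": TCP position; "ee_rot": TCP orientation; "ft_force": force on the tool from outside, world axes, zero at the start; "wrist_torque": the same for the moment, N m; "opening": finger opening in m.
Only numpy, scipy, OpenCV 4.12 (cv2) and the standard library are available. Lean on these libraries where they do the work, as an engineer would, in place of code of your own. Each camera call takes 0.05 s, during which the arm holds its last target. There are 200 camera calls.

## Working session

There is one attempt and no reset: what is moved stays moved. The work goes in short steps, Python scripts to look and compute and a tool call to move; the robot and the scene stay as the last step left them, time stands still between calls to the robot, and variables do not carry over. Pictures are saved under pics/ and viewed, about 8 in all and at most 12, crops included, and the job is handed in when it is done.

Besides the shell and the picture viewer there is one more tool, called after ">>>" in YAML: its name, and indented under it one key for each argument. step_arm: Moves the arm, as the interface text tells. Its arguments: {"type":"object","properties":{"plan":{"type":"array"}},"required":["plan"]}

```bash
mkdir -p pics; ls
python3 - <<'E'
from cell import manip
import cv2,numpy as np
for n in("side","top"):
    c=manip.camera(n); cv2.imwrite(f"pics/{n}0.png",c["img"][:,:,::-1])
    np.savez(f"{n}0.npz",**{k:np.array(v) for k,v in c.items()})
    E=np.array(c["extrinsics"]);print(n,np.array(c["intrinsics"]).round(1).tolist(),c["distortion"],(-E[:3,:3].T@E[:3,3]).round(3), E[:3,:3].round(3).tolist())
print(manip.sense())
E
```

```text
pics
side [[465.6, 0.0, 279.0], [0.0, 465.6, 207.0], [0.0, 0.0, 1.0]] [0.00890314 0.         0.         0.         0.        ] [ 0.301 -0.133  1.11 ] [[0.264, -0.965, 0.003], [0.919, 0.253, 0.302], [-0.292, -0.077, 0.953]]
top [[407.9, 0.0, 267.2], [0.0, 407.9, 209.0], [0.0, 0.0, 1.0]] [-0.01864953  0.          0.          0.          0.        ] [ 0.49  -0.031  1.009] [[0.021, -1.0, 0.006], [0.991, 0.022, 0.133], [-0.133, 0.003, 0.991]]
{'time': 0.1, 'joints': array([-1.46948677,  0.42665884,  0.07386255,  1.60653021, -0.03405484,
        1.11078294, -0.06709137]), 'qd': array([-0.00105157, -0.00181302, -0.00137357, -0.00249223,  0.00097435,
        0.00025948, -0.00019213]), 'effort': array([ 7.72634841e-03, -9.51529312e+01,  3.77183542e+00, -4.64407504e+01,
        1.98305858e-02,  6.50321745e-03, -3.42344606e-05]), 'tool_pos': array([0.16749387, 0.65360671, 0.3032936 ]), 'ee_rot': array([ 0.70154687,  0.08805005,  0.70155983, -0.08884246]), 'ft_force': array([ 0.49575536, -0.40883259, -0.60088889]), 'wrist_torque': array([-0.08115207,  0.04029141,  0.02692209]), 'opening': 0.08527780630636164}
```

View pics/side0.png

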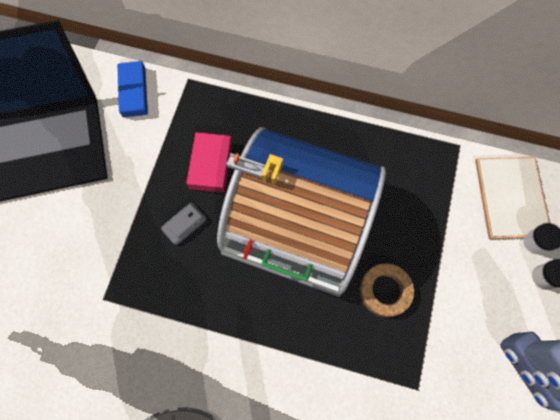

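View pics/top0.png

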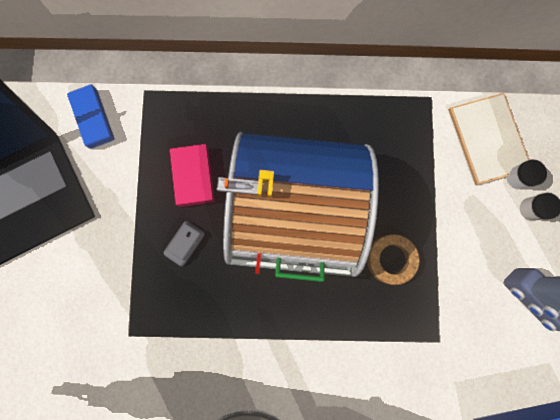

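The side view shows yellow yoke ~(272,167), orange tab ~(236,159), red lug ~(248,250), green handle (265–310, 258–272). In the top view they are yoke (266,183), tab (227,183), lug (258,264), handle (277–323, 270). The arm is not in either picture. Next I extract the masks and enlarge crops.

```bash
cat > h.py <<'E'
import cv2,numpy as np
def load(f): return dict(np.load(f))
def ray(c,uv):
    p=cv2.undistortPoints(np.array([[uv]],float),c["intrinsics"],c["distortion"])[0,0]
    R=c["extrinsics"][:3,:3];t=c["extrinsics"][:3,3]
    d=R.T@np.array([p[0],-p[1],-1.]);return -R.T@t,d/np.linalg.norm(d)
def plane(c,uv,z):
    o,d=ray(c,uv);return o+d*(z-o[2])/d[2]
def tri(c1,u1,c2,u2):
    o1,d1=ray(c1,u1);o2,d2=ray(c2,u2)
    s=np.linalg.lstsq(np.c_[d1,-d2],o2-o1,rcond=None)[0]
    a=o1+s[0]*d1;b=o2+s[1]*d2;return (a+b)/2,np.linalg.norm(a-b)
def proj(c,P):
    E=c["extrinsics"];q=np.atleast_2d(P)@E[:3,:3].T+E[:3,3];q=q*[1,-1,-1]
    return cv2.projectPoints(q,np.zeros(3),np.zeros(3),c["intrinsics"],c["distortion"])[0][:,0]
HSV=dict(green=((60,120,40),(85,255,255)),yellow=((22,170,120),(32,255,255)),red=((0,190,100),(4,255,255)),orange=((7,190,170),(15,255,255)))
def mask(c,n,roi=(120,300,200,400)):
    h=cv2.cvtColor(c["img"],cv2.COLOR_RGB2HSV);m=cv2.inRange(h,*map(np.array,HSV[n]))
    r=np.zeros_like(m);a,b,l,k=roi;r[a:b,l:k]=m[a:b,l:k]
    k,lab,st,ce=cv2.connectedComponentsWithStats(r)
    return [(st[i].tolist(),ce[i].round(1).tolist()) for i in range(1,k) if st[i][4]>5],lab
E
python3 - <<'E'
from h import *
ims=[]
for n,(r,c0) in dict(side=(140,215),top=(160,210)).items():
    c=load(n+"0.npz")
    for k in HSV: print(n,k,mask(c,k)[0])
    ims.append(cv2.resize(c["img"][r:r+140,c0:c0+130,::-1],None,fx=3,fy=4 and 3,interpolation=cv2.INTER_CUBIC))
cv2.imwrite("pics/crop0.png",np.hstack(ims))
E
```

```text
side green [([262, 250, 50, 31, 246], [285.2, 268.1])]
side yellow [([263, 156, 18, 22, 138], [273.0, 164.3])]
side red [([244, 241, 8, 17, 51], [247.5, 248.8])]
side orange [([235, 154, 3, 7, 10], [236.2, 156.9])]
top green [([275, 258, 49, 24, 321], [299.6, 274.0])]
top yellow [([258, 171, 15, 26, 209], [265.3, 180.8])]
top red [([256, 254, 4, 20, 51], [257.6, 263.9])]
top orange [([225, 178, 3, 9, 22], [225.9, 182.2])]
```

View pics/crop0.png

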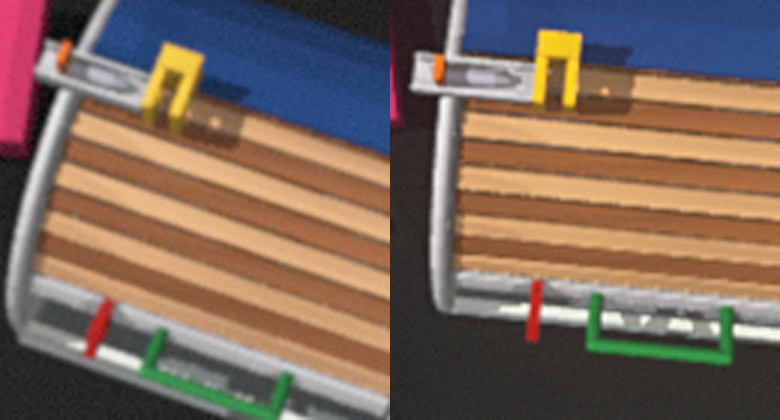

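Crops show the trough with the pin (tab at outer end, tip ~(506,80) in the crop, well short of the ear), the yoke open to the front, and the handle corners. I take those corners as point measurements and fit the hood pose and cover angle.

```bash
cat > fit0.py <<'E'
from h import *
from scipy.optimize import least_squares
S=load("side0.npz");T=load("top0.npz")
px={'hl':((264.3,264),(277.3,275.3)),'hr':((306.7,277.3),(322.7,279)),'lug':((247.5,248.8),(257.6,263.9)),'tab':((236.2,157),(226,182.5))}
for k,(a,b) in px.items(): print(k,tri(S,a,T,b))
def pts(p):
    x,y,w,a,yt=p;ca,sa=np.cos(a),np.sin(a)
    r=lambda R,t,yy:(-R*ca+t*sa,yy,.06+R*sa+t*ca)
    L=np.array([r(.185,0,.029),r(.185,0,-.059),r(.17,.01,.075),(0,yt,.242)])
    c,s=np.cos(w),np.sin(w);return L@np.array([[c,-s,0],[s,c,0],[0,0,1]]).T+[x,y,0]
def f(p):
    P=pts(p);d=np.r_[proj(S,P)-[v[0] for v in px.values()],proj(T,P)-[v[1] for v in px.values()]]
    return d.ravel()
s=least_squares(f,[.55,-.05,0,.5,.14],loss='soft_l1');print(s.x,s.fun.round(1).reshape(2,-1,2).tolist())
x,y,w,a,yt=s.x;H=lambda q:np.array([x+np.cos(w)*q[0]-np.sin(w)*q[1],y+np.sin(w)*q[0]+np.cos(w)*q[1],q[2]])
# check yoke: top face corners (front of outer/inner ears)
for n,q in dict(oef=(-.015,.0885,.242),ief=(-.015,.0615,.242),troughend=(0,.168,.229),tip=(0,yt-.048,.228)).items(): print(n,H(q).round(4),proj(S,H(q)).round(1),proj(T,H(q)).round(1))
print("handle",H((-.185*np.cos(a),-.015,.06+.185*np.sin(a))))
E
python3 fit0.py
python3 - <<'E'
from cell import manip
from scipy.spatial.transform import Rotation as R
q=manip.sense()["ee_rot"];print(R.from_quat(q,scalar_first=True).as_matrix().round(3),manip.hold_point_z)
E
```

```text
hl (array([ 0.46693122, -0.05811348,  0.14637229]), np.float64(0.0017018544365328))
hr (array([ 0.46141443, -0.15069821,  0.1598747 ]), np.float64(0.00046359522893104266))
lug (array([ 0.48930856, -0.01564789,  0.14522055]), np.float64(0.00010493984034034009))
tab (array([0.63933392, 0.04504734, 0.25853853]), np.float64(0.0004740642686109772))
[ 0.63120411 -0.10205105 -0.07752724  0.46173766  0.14986516] [[[0.8, 0.1], [-1.8, 1.0], [0.1, -0.1], [-0.0, 1.5]], [[1.4, -0.9], [-2.3, -0.4], [0.1, -0.2], [-0.2, -0.2]]]
oef [ 0.6231 -0.0127  0.242 ] [[262.1 174.6]] [[256.9 193.2]]
ief [ 0.621  -0.0396  0.242 ] [[274.8 178.9]] [[271.  194.6]]
troughend [0.6442 0.0654 0.229 ] [[228.5 158.3]] [[217.2 182.7]]
tip [ 6.391e-01 -5.000e-04  2.280e-01] [[258.7 168.6]] [[251.  186.2]]
handle [ 0.46491312 -0.10417827  0.14241833]
[[-0.     0.248  0.969]
 [-0.001  0.969 -0.248]
 [-1.    -0.001  0.   ]] 0.0539
```

```bash
sed -i 's/,\.029)/,.031)/;s/,-\.059)/,-.061)/' fit0.py; python3 fit0.py
cat > go.py <<'E'
# units for step_arm: go(world TCP target, optional hood-yaw for tool y, tilt deg)
import numpy as np
from scipy.spatial.transform import Rotation as R
from cell import manip
def go(P,ydir=None,s=None,tilt=0):
    s=s or manip.sense();Q=R.from_quat(s["ee_rot"],scalar_first=True)
    u=Q.inv().apply(np.array(P)-s["tool_pos"])/.05;r=np.zeros(3)
    if ydir is not None:
        x=np.array([0,0,-1.]);y=np.array([np.cos(ydir),np.sin(ydir),0]);W=R.from_matrix(np.c_[x,y,np.cross(x,y)])
        W=W*R.from_rotvec([0,0,np.radians(tilt)])
        r=np.degrees((Q.inv()*W).as_rotvec())/8
    return u.round(2),r.round(2)
E
python3 -c "
from go import *
print(go([.36,.36,.34],np.radians(45)),go([.45,0,.34],-.065))"
```

```text
hl (array([ 0.46693122, -0.05811348,  0.14637229]), np.float64(0.0017018544365328))
hr (array([ 0.46141443, -0.15069821,  0.1598747 ]), np.float64(0.00046359522893104266))
lug (array([ 0.48930856, -0.01564789,  0.14522055]), np.float64(0.00010493984034034009))
tab (array([0.63933392, 0.04504734, 0.25853853]), np.float64(0.0004740642686109772))
[ 0.63169414 -0.10201336 -0.07454728  0.45754448  0.14979481] [[[0.2, -0.1], [-0.7, 1.3], [0.3, 0.1], [-0.0, 1.5]], [[0.6, -1.0], [-1.2, -0.5], [0.3, -0.1], [-0.2, -0.2]]]
oef [ 0.6233 -0.0126  0.242 ] [[262.1 174.5]] [[256.9 193.1]]
ief [ 0.6213 -0.0396  0.242 ] [[274.8 178.8]] [[271.  194.4]]
troughend [0.6442 0.0655 0.229 ] [[228.4 158.3]] [[217.1 182.7]]
tip [ 6.393e-01 -5.000e-04  2.280e-01] [[258.7 168.6]] [[251.  186.1]]
handle [ 0.46506704 -0.10461047  0.1417231 ]
(array([-0.73, -4.73,  5.19]), array([3.83, 0.  , 0.01])) (array([ -0.72, -11.26,   8.72]), array([9.92, 0.01, 0.01]))
```

>>> step_arm:
  plan:
    - [-0.7,-1.2,1.3,1,0,0,-0.3]
    - [-0.7,-2.4,2.6,2,0,0,-0.3]
    - [-0.7,-3.6,3.9,3,0,0,-0.3]
    - [-0.7,-4.7,5.2,3.8,0,0,-0.3]
    - [-0.7,-5.8,5.8,4.8,0,0,-0.3]
    - [-0.7,-6.9,6.4,5.8,0,0,-0.3]
    - [-0.7,-8,7,6.8,0,0,-0.3]
    - [-0.7,-9.1,7.6,7.8,0,0,-0.3]
    - [-0.7,-10.2,8.2,8.8,0,0,-0.3]
    - [-0.7,-11.3,8.7,9.9,0,0,-0.3]

```text
time: 1.35
tool_pos: [0.4249, 0.0935, 0.3388]
ee_rot: [0.483, 0.517, 0.483, -0.516]
ft_force: [1.7, 0.5, 0.8]
opening: 0.0299
```

```bash
python3 -c "
from go import *
s=manip.sense();print(s['tool_pos'],s['joints'].round(2),s['opening'],s['ft_force'])
print(go([.463,-.105,.34],-.075),go([.461,-.105,.20],-.075))"
```

```text
[0.42486585 0.09347087 0.33883832] [-0.96 -0.05  0.59  2.1   0.03  1.08 -0.45] 0.029883380311290227 [1.66931062 0.51283511 0.76565993]
(array([-0.02,  1.03,  3.91]), array([ 0.06, -0.  , -0.  ])) (array([2.78, 0.99, 3.91]), array([ 0.06, -0.  , -0.  ]))
```

>>> step_arm:
  plan:
    - [0,0.3,1,0,0,0,-0.3]
    - [0,0.6,2,0,0,0,-0.3]
    - [0,0.9,3,0,0,0,-0.3]
    - [0,1,3.9,0,0,0,-0.3]
    - [0,1,3.9,0,0,0,-0.3]
    - [0,1,3.9,0,0,0,-0.3]
    - [0,1,3.9,0,0,0,-0.3]

```text
time: 2.22
tool_pos: [0.4625, -0.1012, 0.3387]
ee_rot: [-0.484, -0.515, -0.485, 0.515]
ft_force: [-0.1, -0.6, -0.1]
opening: 0.0299
```

Run:
```python
from go import *;import cv2
s=manip.sense();print(s['tool_pos'],s['opening'],s['ft_force'])
print(go([.461,-.105,.25],-.075),go([.461,-.105,.20],-.075))
a=manip.camera("side")["img"][120:380,160:440,::-1];b=manip.camera("top")["img"][120:380,160:440,::-1]
cv2.imwrite("pics/above.png",cv2.resize(np.hstack([a,b]),None,fx=1.42,fy=1.42))
```

```text
[ 0.46252337 -0.10121575  0.3387055 ] 0.02985165711445467 [-0.08075652 -0.62546053 -0.07664828]
(array([ 1.77, -0.03,  0.08]), array([ 0.1, -0. ,  0. ])) (array([ 2.77, -0.03,  0.08]), array([ 0.1, -0. ,  0. ]))
```

View pics/above.png

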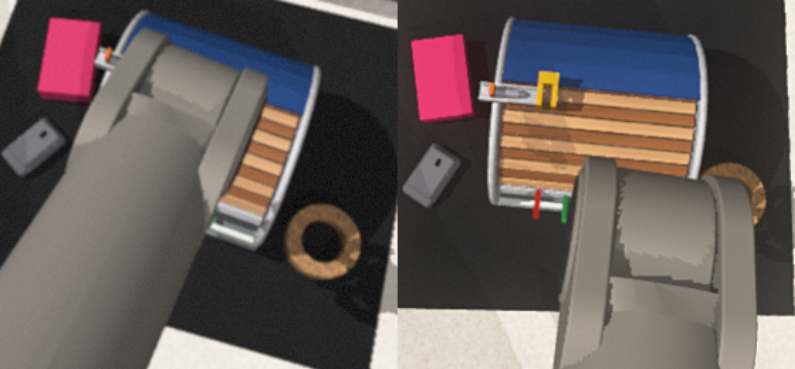

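The arm hides the handle from both views; the bystanders look untouched. I descend over the measured bar and watch the force.

>>> step_arm:
  plan:
    - [1,-0.03,0.08,0.1,0,0,-0.3]
    - [1.6,-0.03,0.08,0.1,0,0,-0.3]
    - [2,-0.03,0.08,0.1,0,0,-0.3]
    - [2.3,-0.03,0.08,0.1,0,0,-0.3]
    - [2.5,-0.03,0.08,0.1,0,0,-0.3]
    - [2.7,-0.03,0.08,0.1,0,0,-0.3]
    - [2.74,-0.03,0.08,0.1,0,0,-0.3]
    - [2.74,-0.03,0.08,0.1,0,0,-0.3]

```text
time: 3.32
tool_pos: [0.4609, -0.1062, 0.202]
ee_rot: [0.481, 0.519, 0.48, -0.519]
ft_force: [-0.2, -0.4, -0.6]
opening: 0.0293
```

>>> step_arm:
  plan:
    - [0,0,0,0,0,0,-0.6]
    - [0,0,0,0,0,0,-1]
    - [0,0,0,0,0,0,-1]
    - [0,0,0,0,0,0,-1]

```text
time: 3.82
tool_pos: [0.4636, -0.1063, 0.2029]
ee_rot: [0.483, 0.52, 0.479, -0.517]
ft_force: [17.7, -2.6, -10.5]
opening: 0.0076
```

Force lies along the radial direction, so the grip is slightly off the arc. The opening of 7.6 mm is a bit less than the bar's 10 mm. I start along the arc slowly and check the forces.

>>> step_arm:
  plan:
    - [0,0.05,0,0,0,0,-1]
    - [-0.13,0.12,0,0,0,0,-1]
    - [-0.26,0.2,0,0,0,0,-1]
    - [-0.38,0.28,0,0,0,0,-1]
    - [-0.5,0.37,0,0,0,0,-1]
    - [-0.62,0.46,0,0,0,0,-1]
    - [-0.73,0.56,0,0,0,0,-1]
    - [-0.73,0.56,0,0,0,0,-1]

```text
time: 4.82
tool_pos: [0.4872, -0.1083, 0.2385]
ee_rot: [-0.479, -0.518, -0.482, 0.52]
ft_force: [-15.8, 2.1, 14.0]
opening: 0.0074
```

Run:
```python
from go import *;from h import *
s=manip.sense();print(s['tool_pos'],s['opening'],s['ft_force'],s['wrist_torque'])
c=manip.camera("top");c={k:np.array(v) for k,v in c.items()};np.savez("top1.npz",**c)
print(mask(c,"red"),mask(c,"green"))
cv2.imwrite("pics/top1.png",cv2.resize(c["img"][150:300,190:390,::-1],None,fx=3.5,fy=3.5,interpolation=cv2.INTER_CUBIC))
```

```text
[ 0.48723876 -0.10828671  0.23854442] 0.007370267770204482 [-15.814287     2.11898057  13.98706088] [ 0.40880097  3.53097274 -0.00579032]
([([257, 244, 4, 20, 54], [258.5, 253.6])], array([[0, 0, 0, ..., 0, 0, 0],
       [0, 0, 0, ..., 0, 0, 0],
       [0, 0, 0, ..., 0, 0, 0],
       ...,
       [0, 0, 0, ..., 0, 0, 0],
       [0, 0, 0, ..., 0, 0, 0],
       [0, 0, 0, ..., 0, 0, 0]], shape=(420, 560), dtype=int32)) ([([277, 249, 4, 14, 35], [278.7, 255.0])], array([[0, 0, 0, ..., 0, 0, 0],
       [0, 0, 0, ..., 0, 0, 0],
       [0, 0, 0, ..., 0, 0, 0],
       ...,
       [0, 0, 0, ..., 0, 0, 0],
       [0, 0, 0, ..., 0, 0, 0],
       [0, 0, 0, ..., 0, 0, 0]], shape=(420, 560), dtype=int32))
```

View pics/top1.png

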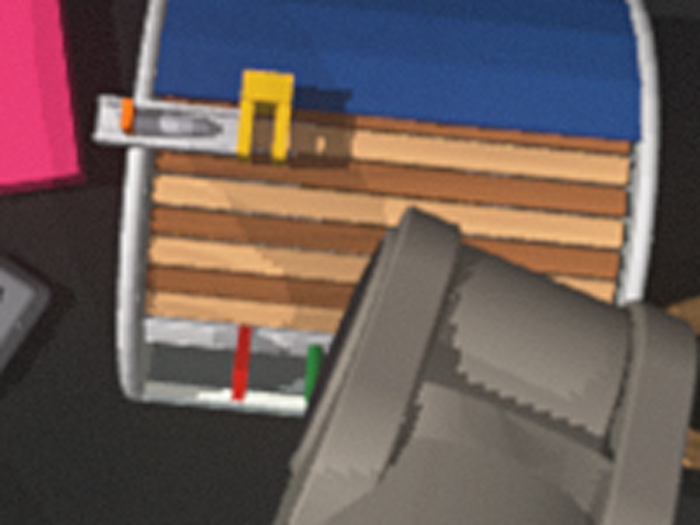

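The cover is moving: the lug went up from row 263.9 to 253.6 in the top view. The force is now radially outward, so the tool is about 2–3 mm too far in. I get the angle from the lug.

```bash
cat > lug.py <<'E'
from h import *
import sys
x,y,w=.6317,-.1020,-.0745
def H(q): return np.array([x+np.cos(w)*q[0]-np.sin(w)*q[1],y+np.sin(w)*q[0]+np.cos(w)*q[1],q[2]])
def lugv(c,a): return proj(c,H((-.17*np.cos(a)+.01*np.sin(a),.075,.06+.17*np.sin(a)+.01*np.cos(a))))[0]
def ang(c,v):
    A=np.arange(.3,1.65,.005);V=np.array([lugv(c,a)[1] for a in A]);return A[np.argmin(abs(V-v))]
E
python3 - <<'E'
from lug import *
for f,v in(("top0.npz",263.9),("top1.npz",253.6)):print(ang(load(f),v),lugv(load(f),.46),lugv(load(f),.7))
for a in(.46,.65,.7,.75):print(a,H((-.185*np.cos(a),-.015,.06+.185*np.sin(a))))
E
```

```text
0.4550000000000001 [257.89739832 263.65688941] [258.80534069 251.642364  ]
0.6650000000000003 [257.89739832 263.65688941] [258.80534069 251.642364  ]
0.46 [ 0.46527364 -0.10461997  0.1421304 ]
0.65 [ 0.48371655 -0.10599651  0.17195949]
0.7 [ 0.48948022 -0.1064267   0.17918027]
0.75 [ 0.49559657 -0.10688322  0.18610317]
```

>>> step_arm:
  plan:
    - [-0.02,-0.05,0,0,0,0,-1]
    - [-0.13,0.04,0,0,0,0,-1]
    - [-0.24,0.14,0,0,0,0,-1]
    - [-0.34,0.24,0,0,0,0,-1]
    - [-0.44,0.35,0,0,0,0,-1]
    - [-0.54,0.46,0,0,0,0,-1]
    - [-0.63,0.58,0,0,0,0,-1]
    - [-0.72,0.7,0,0,0,0,-1]
    - [-0.8,0.82,0,0,0,0,-1]
    - [-0.88,0.94,0,0,0,0,-1]

```text
time: 6.12
tool_pos: [0.5358, -0.1119, 0.282]
ee_rot: [-0.481, -0.518, -0.48, 0.519]
ft_force: [9.5, -4.0, -24.3]
opening: 0.0075
```

Run:
```python
from go import *;from lug import *
s=manip.sense();print(s['tool_pos'],s['opening'],s['ft_force'],s['wrist_torque'])
c=manip.camera("top");c={k:np.array(v) for k,v in c.items()};np.savez("top2.npz",**c)
m=mask(c,"red")[0];print(m,ang(c,m[0][1][1]))
a=ang(c,m[0][1][1]);print(H((-.185*np.cos(a),-.015,.06+.185*np.sin(a))))
```

```text
[ 0.53584617 -0.11190527  0.28203376] 0.007519771003152042 [  9.50150081  -3.97171287 -24.30609484] [-0.93254254 -1.68603828 -0.0306307 ]
[([258, 223, 5, 18, 47], [260.3, 233.1])] 0.9700000000000006
[ 0.52629321 -0.10917436  0.21260386]
```

Fitting the three TCP points to a 185 mm circle gives a centre at (0.6305, 0.123), which agrees with the hood fit plus a 62 mm grip offset. So a ≈ 1.03. I continue to the stop.

>>> step_arm:
  plan:
    - [0.03,0.02,0,0,0,0,-1]
    - [-0.08,0.22,0,0,0,0,-1]
    - [-0.2,0.49,0,0,0,0,-1]
    - [-0.3,0.76,0,0,0,0,-1]
    - [-0.38,1.05,0,0,0,0,-1]
    - [-0.44,1.34,0,0,0,0,-1]
    - [-0.47,1.63,0,0,0,0,-1]
    - [-0.48,1.8,0,0,0,0,-1]
    - [-0.48,1.93,0,0,0,0,-1]
    - [-0.48,1.93,0,0,0,0,-1]

```text
time: 7.42
tool_pos: [0.6295, -0.1194, 0.3065]
ee_rot: [-0.478, -0.518, -0.482, 0.52]
ft_force: [-26.8, 4.8, 23.8]
opening: 0.0078
```

Run:
```python
from go import *;from lug import *
s=manip.sense();print(s['tool_pos'],s['opening'],s['ft_force'],s['wrist_torque'],s['joints'].round(2))
c=manip.camera("top");c={k:np.array(v) for k,v in c.items()};np.savez("top3.npz",**c)
d=manip.camera("side");d={k:np.array(v) for k,v in d.items()};np.savez("side3.npz",**d)
print(mask(c,"red")[0],mask(d,"red")[0])
a=c["img"][130:330,180:380,::-1];b=d["img"][110:310,190:390,::-1]
cv2.imwrite("pics/p3.png",cv2.resize(np.hstack([a,b]),None,fx=2,fy=2,interpolation=cv2.INTER_CUBIC))
```

```text
[ 0.62951746 -0.11942885  0.30646755] 0.007794390142705929 [-26.78712376   4.84340515  23.82777328] [ 0.88963659  6.00379008 -0.04226929] [-0.48  0.47  0.79  1.71 -0.36  1.12  0.33]
[([263, 180, 5, 15, 49], [264.8, 186.5])] []
```

View pics/p3.png

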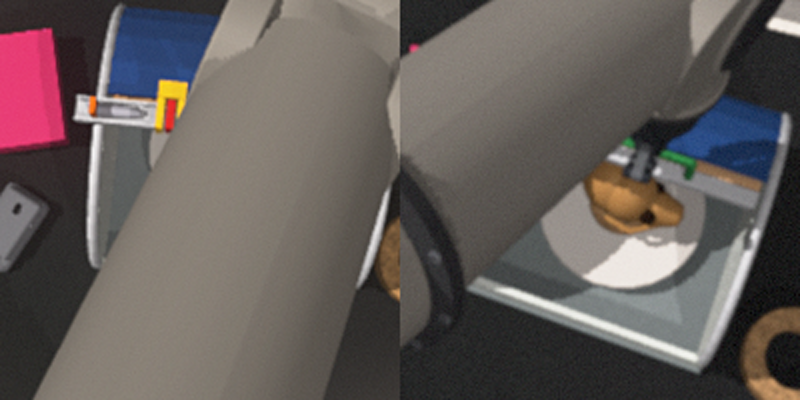

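The tool is pressing against the stop (27 N), and the red lug (top view, 264.8,186.5) sits between the yellow ears. I release the bar and rise, then move out past the tab.

>>> step_arm:
  plan:
    - [0,-0.04,0,0,0,0,-0.6]
    - [0,-0.04,0,0,0,0,-0.3]
    - [0,-0.04,0,0,0,0,-0.3]
    - [-0.3,-0.04,0,0,0,0,-0.3]
    - [-0.8,-0.04,0,0,0,0,-0.3]
    - [-1.4,-0.04,0,0,0,0,-0.3]
    - [-2,-0.04,0,0,0,0,-0.5]
    - [-2,-0.04,0,0,0,0,-1]

```text
time: 8.52
tool_pos: [0.6304, -0.1196, 0.4095]
ee_rot: [0.482, 0.52, 0.479, -0.518]
ft_force: [-0.2, -1.1, -0.1]
opening: 0.0042
```

Run:
```python
from go import *;from lug import *
s=manip.sense();print(s['tool_pos'],s['opening'],s['ft_force'])
print(go([*H((0,.205,0))[:2],.41],w))
c=load("top3.npz");print(mask(c,"orange")[0],mask(c,"yellow")[0]); m=mask(c,"orange")[0][0][1]
P=plane(c,m,.25);print(P,'pred x',H((0,.15,0)));dx=P-H((0,0,0));print('hood y',dx[1]*np.cos(w)-dx[0]*np.sin(w),'hood x',dx[0]*np.cos(w)+dx[1]*np.sin(w))
```

```text
[ 0.63041377 -0.1196094   0.40947696] 0.004173088290401868 [-0.2440387  -1.07341585 -0.09928336]
(array([-0.01, -0.01, -4.45]), array([-0.01, -0.  , -0.03]))
[([225, 178, 3, 9, 22], [225.9, 182.2])] [([258, 171, 15, 24, 175], [264.3, 178.9])]
[0.64148877 0.04632926 0.25      ] pred x [0.64286467 0.04758392 0.        ]
hood y 0.1486464079975864 hood x -0.0012786916405919738
```

>>> step_arm:
  plan:
    - [0,0,-0.8,0,0,0,-1]
    - [0,0,-1.7,0,0,0,-1]
    - [0,0,-2.6,0,0,0,-1]
    - [0,0,-3.5,0,0,0,-1]
    - [0,0,-4.2,0,0,0,-1]
    - [0,0,-4.45,0,0,0,-1]
    - [0,0,-4.45,0,0,0,-1]
    - [0,0,-4.45,0,0,0,-1]

```text
time: 9.52
tool_pos: [0.6467, 0.1009, 0.4065]
ee_rot: [-0.48, -0.519, -0.48, 0.519]
ft_force: [0.1, 0.2, -0.4]
opening: -0.0001
```

Run:
```python
from go import *;from lug import *
s=manip.sense();print(s['tool_pos'],s['opening'],s['ft_force'])
print(go([*H((0,.19,0))[:2],.309],w),go([*H((0,.1055,0))[:2],.309],w))
c=manip.camera("top");c={k:np.array(v) for k,v in c.items()};np.savez("top4.npz",**c)
d=manip.camera("side");d={k:np.array(v) for k,v in d.items()};np.savez("side4.npz",**d)
print(mask(c,"red")[0],mask(d,"red")[0],mask(c,"green")[0],mask(d,"green")[0])
for a in(1.5,1.57):
  for y in(.031,-.061):
    P=H((-.185*np.cos(a),y,.06+.185*np.sin(a)));print(a,proj(c,P),proj(d,P))
a=c["img"][130:330,180:380,::-1];b=d["img"][110:310,190:390,::-1]
cv2.imwrite("pics/p4.png",cv2.resize(np.hstack([a,b]),None,fx=2,fy=2,interpolation=cv2.INTER_CUBIC))
```

```text
[0.6467144  0.10092794 0.40649904] -7.428598223093272e-05 [ 0.08778721  0.20362589 -0.42962474]
(array([1.95, 0.  , 0.27]), array([-0.03,  0.  , -0.  ])) (array([1.95, 0.01, 1.96]), array([-0.03,  0.  , -0.  ]))
[([264, 180, 3, 6, 10], [264.7, 182.1]), ([263, 187, 3, 8, 16], [264.4, 190.6])] [([268, 166, 6, 15, 40], [270.2, 172.0])] [([285, 187, 54, 11, 198], [312.2, 191.3])] [([289, 175, 49, 24, 228], [313.6, 184.3])]
1.5 [[287.02713612 194.71296322]] [[289.59742876 182.30996305]]
1.5 [[335.21173811 199.32850195]] [[333.85779743 197.07529021]]
1.57 [[287.64496106 188.00233673]] [[291.74037879 176.48748968]]
1.57 [[335.75037571 192.60777276]] [[335.865742   191.14254856]]
```

View pics/p4.png

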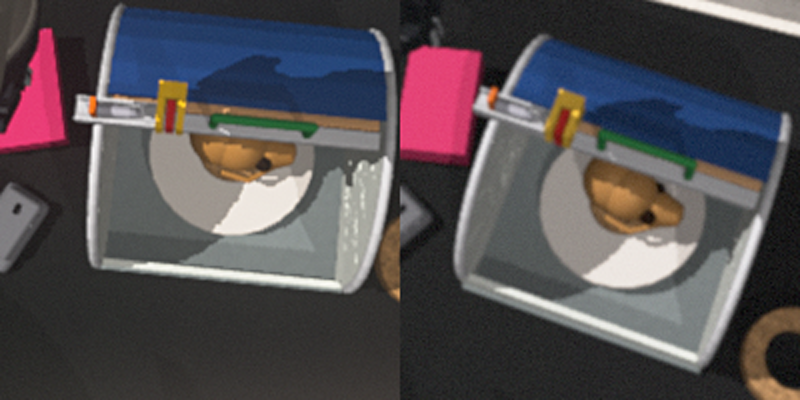

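The cover is open: the handle centre at (312.2,191.3) in the top view is within about 1 px of the prediction for 1.57 rad (1.5 rad would put it near row 197). The lug is between the ears. Now I descend outside the tab and push inwards slowly.

>>> step_arm:
  plan:
    - [0.8,0,0.1,0,0,0,-1]
    - [1.5,0,0.2,0,0,0,-1]
    - [1.9,0,0.27,0,0,0,-1]
    - [1.95,0,0.27,0,0,0,-1]
    - [1.95,0,0.27,0,0,0,-1]
    - [1.95,0,0.27,0,0,0,-1]

```text
time: 10.38
tool_pos: [0.6462, 0.0895, 0.31]
ee_rot: [0.481, 0.519, 0.48, -0.518]
ft_force: [0.9, 0.3, 0.8]
opening: -0.0
```

Run:
```python
from go import *;from lug import *
s=manip.sense();print(s['tool_pos'],s['ft_force'])
print(go([*H((0,.11,0))[:2],.309],w))
```

```text
[0.64616879 0.08946899 0.30995608] [0.87892172 0.27478925 0.78689344]
(array([ 0.02, -0.  ,  1.64]), array([-0.01, -0.  , -0.01]))
```

>>> step_arm:
  plan:
    - [0,0,0.2,0,0,0,-1]
    - [0,0,0.35,0,0,0,-1]
    - [0,0,0.5,0,0,0,-1]
    - [0,0,0.65,0,0,0,-1]
    - [0,0,0.8,0,0,0,-1]
    - [0,0,0.95,0,0,0,-1]
    - [0,0,1.1,0,0,0,-1]
    - [0,0,1.2,0,0,0,-1]
    - [0,0,1.3,0,0,0,-1]
    - [0,0,1.3,0,0,0,-1]

```text
time: 11.62
tool_pos: [0.6407, 0.0241, 0.3088]
ee_rot: [-0.48, -0.519, -0.48, 0.519]
ft_force: [-0.2, -0.0, -0.7]
opening: -0.0001
```

>>> step_arm:
  plan:
    - [0,0,0.06,0,0,0,-1]
    - [0,0,0.12,0,0,0,-1]
    - [0,0,0.18,0,0,0,-1]
    - [0,0,0.24,0,0,0,-1]
    - [0,0,0.3,0,0,0,-1]
    - [0,0,0.3,0,0,0,-1]

```text
time: 12.38
tool_pos: [0.6395, 0.0092, 0.3088]
ee_rot: [-0.48, -0.519, -0.48, 0.519]
ft_force: [0.4, 0.5, 0.3]
opening: -0.0001
```

>>> step_arm:
  plan:
    - [0,0,0.04,0,0,0,-1]
    - [0,0,0.07,0,0,0,-1]
    - [0,0,0.1,0,0,0,-1]
    - [0,0,0.1,0,0,0,-1]

```text
time: 12.88
tool_pos: [0.6392, 0.0044, 0.3088]
ee_rot: [-0.481, -0.519, -0.48, 0.519]
ft_force: [-0.2, -0.4, -0.7]
opening: 0.0002
```

>>> step_arm:
  plan:
    - [0,0,0.03,0,0,0,-1]
    - [0,0,0.06,0,0,0,-1]
    - [0,0,0.06,0,0,0,-1]

```text
time: 13.25
tool_pos: [0.6391, 0.0032, 0.3087]
ee_rot: [0.48, 0.519, 0.481, -0.518]
ft_force: [1.2, 7.9, 0.1]
opening: -0.0
```

Run:
```python
from go import *;from lug import *
s=manip.sense();print(s['tool_pos'],s['ft_force']); 
c=manip.camera("top");c={k:np.array(v) for k,v in c.items()}
d=manip.camera("side");d={k:np.array(v) for k,v in d.items()}
for n in ("orange","red","green"):print(n,mask(c,n)[0],mask(d,n)[0])
print(proj(c,H((0,.0915,.25))),proj(d,H((0,.0915,.25))))
a=c["img"][150:230,210:310,::-1];b=d["img"][130:210,220:320,::-1]
cv2.imwrite("pics/p5.png",cv2.resize(np.hstack([a,b]),None,fx=4,fy=4,interpolation=cv2.INTER_CUBIC))
```

```text
[0.63914442 0.00321025 0.30873456] [1.23142108 7.93223465 0.09349506]
orange [] []
red [] [([268, 165, 6, 17, 39], [270.2, 172.3])]
green [([286, 187, 53, 11, 197], [312.2, 191.2])] [([290, 175, 48, 24, 223], [313.4, 184.1])]
[[255.98442387 184.40194913]] [[263.14564562 165.97465001]]
```

View pics/p5.png

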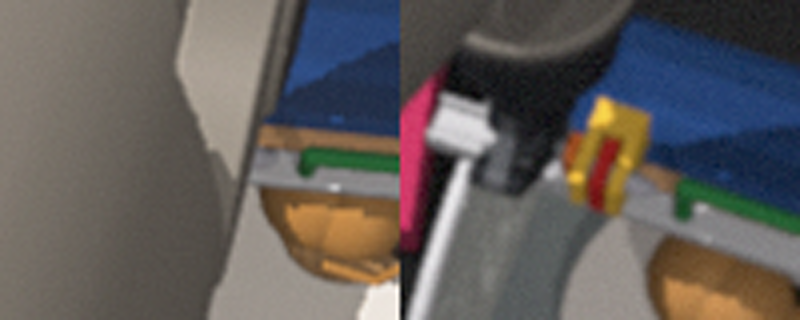

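Contact force (8 N) appeared at hood y ≈ 0.1057, against 0.1055 expected for home, and the side view shows the orange tab against the ear. I press slightly more, back off, rise and check.

>>> step_arm:
  plan:
    - [0,0,0.02,0,0,0,-1]
    - [0,0,0.02,0,0,0,-1]
    - [0,0,-0.2,0,0,0,-1]
    - [0,0,-0.6,0,0,0,-1]
    - [0,0,-1.2,0,0,0,-1]
    - [-0.8,0,-2,0,0,0,-1]
    - [-1.8,0,-3,0,0,0,-1]
    - [-2,0,-4,0,0,0,-1]
    - [-2,0,-4.5,0,0,0,-1]
    - [-2,0,-4.5,0,0,0,-1]

```text
time: 14.6
tool_pos: [0.6556, 0.2292, 0.4076]
ee_rot: [-0.481, -0.517, -0.482, 0.518]
ft_force: [0.7, -0.4, -1.0]
opening: 0.0001
```

Run:
```python
from go import *;from lug import *
s=manip.sense();print(s['tool_pos'],s['ft_force'],s['time']); 
c=manip.camera("top");c={k:np.array(v) for k,v in c.items()}
d=manip.camera("side");d={k:np.array(v) for k,v in d.items()}
for n in ("orange","red","green"):print(n,mask(c,n)[0],mask(d,n)[0])
print(proj(c,H((0,.0915,.25))),proj(d,H((0,.0915,.25))),proj(c,H((0,.0465,.228))))
a=c["img"][140:240,210:310,::-1];b=d["img"][120:220,220:320,::-1]
cv2.imwrite("pics/p6.png",cv2.resize(np.hstack([a,b]),None,fx=4,fy=4,interpolation=cv2.INTER_CUBIC))
```

```text
[0.65556282 0.22917719 0.40763578] [ 0.74408313 -0.43507369 -0.95909048] 14.6
orange [] []
red [([263, 180, 5, 15, 33], [264.6, 187.2])] [([270, 165, 4, 6, 15], [271.5, 167.7]), ([268, 172, 4, 9, 19], [269.1, 175.6])]
green [([286, 187, 52, 11, 198], [312.0, 191.2])] [([290, 175, 47, 24, 225], [313.6, 184.2])]
[[255.98442387 184.40194913]] [[263.14564562 165.97465001]] [[279.23751794 188.774607  ]]
```

View pics/p6.png

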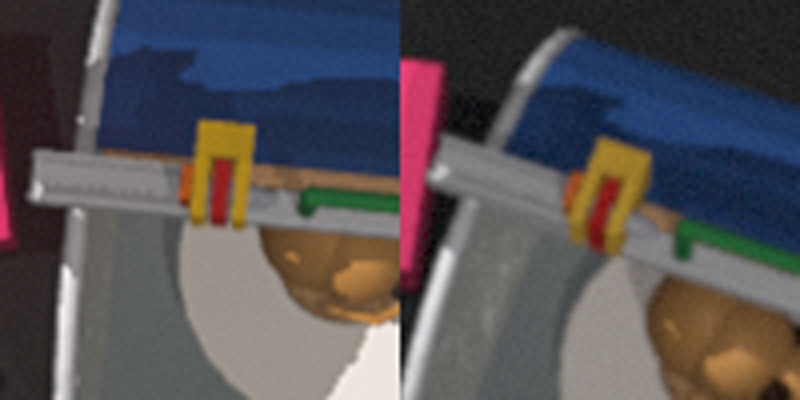

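The tab lies against the outer ear (top view ≈(256,186), home predicted (256,184)). The pin tip sticks out past the inner ear at about (275–278,189), against (279,189) predicted. The handle has not moved since opening, and the arm is clear with no contact force. I hand in.

```bash
python3 -c "
from cell import manip
print(manip.hand_in())"
```

```text
the job is handed in; nothing more can be done
None
```

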